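# Close the balance's draft shield and tare it

## Robot

A 7-joint arm with a two-finger parallel gripper is mounted at the origin on the work surface. World frame = base frame: x ahead of the robot, y to its left, z up, the work surface at z = 0. Lengths are in m, angles in rad, forces in N, time in s.
With the tool pointing down it reaches from about 0.425 to 0.95 m from the base axis. Payload 16.7 kg.
Tool frame: the origin (TCP) lies between the finger pads; the fingertips stand 8 mm ahead of it and the grasp point (between the pads) lies 11 mm behind it; x points along the fingers, z is the direction in which the jaws open and shut, and the axes are right-handed (so a half turn about x gives the same grasp; the last joint's range is limited). The gripper opens to 94 mm and grips with 3 to 60 N. Pads are 16 mm wide; open, the fingers measure 119 mm over their backs; the gripper's body (75 mm by 177 mm) begins 78 mm behind the grasp point.
Start: joints at [-1.343, 0.426, 0.074, 1.606, -0.034, 1.111, -0.067], TCP at [0.248, 0.628, 0.213] pointing down, gripper open.
Joint ranges: [-2.85, 2.85], [-0.5, 2.14], [-1.23, 1.37], [0.21, 2.46], [-1.02, 4.16], [0.16, 2.05], [-2.73, 2.73]. Speed limits (rad/s): [1.89, 1.89, 2.39, 2.39, 3.01, 3.01, 3.01].

## Interface

Orientations are given as [roll, pitch, yaw] about the fixed x, y, z axes, in that order (R = Rz(yaw) Ry(pitch) Rx(roll)).
In Python, from cell import bot gives the robot as it stands.
- The arm moves only by the tool carry_out, never from a script. Its argument "deltas" is a list of rows, each an object of numbers: "fingers": the opening, from 0 (shut) to 1 (fully open); "x", "y", "z": the shift along the tool's x, y, z in units of 100 mm (1.0 is 100 mm); "rx", "ry", "rz": the turn, a rotation vector about the tool's x, y, z in units of 30 degrees (1.0 is 30 degrees). A call has 1 to 8 rows; each row is the pose to reach, as a shift and turn from the pose measured when the call began, along the tool's axes at that moment; what a row does not reach only later rows make up. A row lasts 1/12 s, in which the tool goes at most 41.7 mm and 7.16 degrees, less where a joint would pass 70% of its speed; a pose out of reach is approached as far as the arm can. A call with a number of a shift or a turn outside -1 to 1 is refused whole. A call with a gripper value outside its range is refused whole. The fingers move at their own pace and stop on an object; "grip_force" is the grip in N (left out, the last holds). Time passes only in rows, so rows that repeat a pose let the fingers close. It gives the time, the measured TCP pose, the force and the opening at its end, in the units of the state.
- bot.read_state(): the state, without advancing time (a new reading comes with each control period).
- bot.snapshot(name): name is "side" or "top"; returns the picture (480x640x3 uint8, red, green, blue); there is no depth.
- bot.camera_model(name): a dict with "fx", "fy", "cx", "cy" (pixels), "world_to_cam" (4x4, takes a point from world to camera coordinates). Camera axes: x right, y down, z forward; pixel columns grow to the right and rows downward; lengths in m; the calibration is good to about 2 mm. A picture is of the moment at which its call begins. camera_model takes no time and is no camera call.
- bot.sign_off(): hands the job in, once; it reports no verdict.
The state is a dict: "time_s": time; "joint_pos": joint angles; "joint_vel": joint speeds; "effort": joint torques, N m; "eef_pos": TCP position; "orientation": TCP orientation; "contact_force": force on the tool from outside, world axes, zero at the start; "ft_torque": the same for the moment, N m; "grip_width": opening from 0.0 (shut) to 1.0 (fully open).
Only numpy, scipy, OpenCV 4.12 (cv2) and the standard library are available. Lean on these libraries where they do the work, as an engineer would, in place of code of your own. Each camera call takes 0.05 s, during which the arm holds its last target.

## Task

The empty beaker is on the pan of the laboratory balance, but the left side door and the top cover of the glass draft shield have been left open. Without slamming them, push both shut with the fingertips at their grips until they are fully home, so that the chamber is shut on every side, and only then press the tare key (the long bar-shaped key below the display) and let it go. Leave the beaker, the other two keys and the things around the balance alone.

Things in the scene. Friction and masses are not known exactly. Their poses are not given: they have to be found in the camera images.
- balance: White and grey balance with a glass chamber, fixed, 290 (x) x 210 (y), 243 high. Origin: centre of its underside, on the bench. +x runs from its front (control panel) to its rear, +y to its left, +z up. In its frame: panel x -146 to -54, 55 to 71 high, sloping up to the rear by 10 degrees; chamber x -50 to 140, y -105 to 105, z 78 to 243 (rail tops); pan 90 diameter at x 30, y 0, top z 92.
- left_door (a joint): Glass door on the balance's left (+y) side, sliding level along the balance's x. Value in m: 0 = fully home (shut, against a stop), grows as it slides to the rear, at most 0.112. It stays where it is left; sliding friction about 1.5 N, no spring or latch. Starts 0.06 to 0.105 open.
- left_door_grip (a point): Centre of the left door's grip: a grey upright block at the door's front edge, 14 along the balance's x, standing out (+y) from the glass from y 103 to 131, 60 tall, its top 250 and centre 220 above the bench. In the balance's frame at x = -35 + opening, y = 116. Free space in front of, behind, outside and above it. Pushed towards the balance's -x it shuts the door.
- top_cover (a joint): Glass cover on top of the chamber, sliding level along the balance's x between two rails. Value in m: 0 = fully home (shut, against a stop), grows as it slides to the rear, at most 0.112. Stays where it is left; friction about 1.5 N. Starts 0.06 to 0.105 open.
- top_cover_grip (a point): Centre of the cover's grip: a grey block at the cover's front edge, 14 along the balance's x, 100 along its y, standing 18 up from the cover's top face (242 above the bench) to 260 above the bench. In the balance's frame at x = -30 + opening, y 0, z 250.5. The shut way is the balance's -x.
- right_door (a joint): The same door on the right (-y) side, shut at the start (0) and to stay shut. Its grip is the left one's mirror image.
- tare_key (a joint): Travel of the tare key in m: 0 = up, 0.004 = fully down; springs back. About 1 N to start it, 4 N fully down; 2.5 mm counts as pressed.
- tare_key_top (a point): Centre of the tare key's top face: the long grey bar key, 18 x 56 (the long way along the balance's y), in the middle of the control panel below (in front of) the display, standing 8 proud of the panel. It goes down square to the panel (10 degrees off vertical). In the balance's frame at x -121, y 0, z 67.
- power_key (a joint): Small round key (15 diameter, 8 proud) 70 to the left (+y) of the tare key's centre; travel as the tare key's. Not to be pressed.
- print_key (a joint): Small round key (15 diameter, 8 proud) 70 to the right (-y) of the tare key's centre; travel as the tare key's. Not to be pressed.
- beaker: Small glass beaker, 42 diameter, 56 tall, loose on the pan. Origin: centre of its underside. To be left standing as it is.
- jar: Bystander: glass jar with a screw cap, 68 diameter, 110 tall, loose, to the right of the balance. Origin: centre of its underside.
- bowl: Bystander: white plastic bowl, 150 diameter, 65 tall, loose, to the left of the balance. Origin: centre of its underside.
- spatula: Bystander: flat plastic scraper spatula, 216 x 42, 12 thick, lying to the right of the balance. Origin: middle of its underside; handle towards its -x.

How it is judged:
By the outcome, as a careful person would: the job done as asked, in the order asked, and still so for the second after the job is handed in, with the robot touching nothing.
It also fails if it takes over 54 s, if anything falls off the work surface, if the arm or the gripper's body presses on something with over 40 N, if the wrist force passes 120 N, or if a joint passes its speed limit or range.

## Working session

There is one attempt and no reset: what is moved stays moved. The work goes in short steps, Python scripts to look and compute and a tool call to move; the robot and the scene stay as the last step left them, time stands still between calls to the robot, and variables do not carry over. Pictures are saved under pics/ and viewed, and the job is handed in when it is done.

Besides the shell and the picture viewer there is one more tool, called after "Request:" as name(argument=value, ...), one argument or row to a line, values as JSON. carry_out: Moves the arm, as the interface text tells. Its arguments: {"type":"object","properties":{"deltas":{"type":"array","items":{"type":"object","properties":{"fingers":{"type":"number"},"x":{"type":"number"},"y":{"type":"number"},"z":{"type":"number"},"rx":{"type":"number"},"ry":{"type":"number"},"rz":{"type":"number"}}}},"grip_force":{"type":"number"}},"required":["deltas"]}

```bash
ls; mkdir -p pics; python3 - <<'E'
from cell import bot
import cv2
s=bot.read_state()
print({k:s[k] for k in ['time_s','eef_pos','orientation','contact_force','grip_width']})
for n in ['side','top']:
    cv2.imwrite(f'pics/{n}0.png',bot.snapshot(n)[:,:,::-1]); print(n,bot.camera_model(n))
E
```

```text
pics
{'time_s': 0.0, 'eef_pos': array([0.2482575 , 0.62724471, 0.21275879]), 'orientation': array([-3.04764353,  1.56953131, -1.8537091 ]), 'contact_force': array([-0.07002761,  0.25761507, -0.36216859]), 'grip_width': 1.0026208057997097}
side {'fx': 539.5774566274965, 'fy': 539.5774566274965, 'cx': 313.68762591060386, 'cy': 242.13262766500537, 'world_to_cam': array([[ 0.74943022, -0.66194883,  0.01334525, -0.40037932],
       [-0.43897374, -0.5118746 , -0.73843514,  0.39077368],
       [ 0.49563737,  0.54754739, -0.67419244,  0.98990553],
       [ 0.        ,  0.        ,  0.        ,  1.        ]])}
top {'fx': 473.5109339209198, 'fy': 473.5109339209198, 'cx': 329.86545661546086, 'cy': 238.4463703831672, 'world_to_cam': array([[-0.01662807, -0.99973895,  0.01566966,  0.03501297],
       [-0.98484455,  0.01367035, -0.17289977,  0.56827936],
       [ 0.17264042, -0.01830717, -0.98481477,  1.1964766 ],
       [ 0.        ,  0.        ,  0.        ,  1.        ]])}
```

View pics/side0.png

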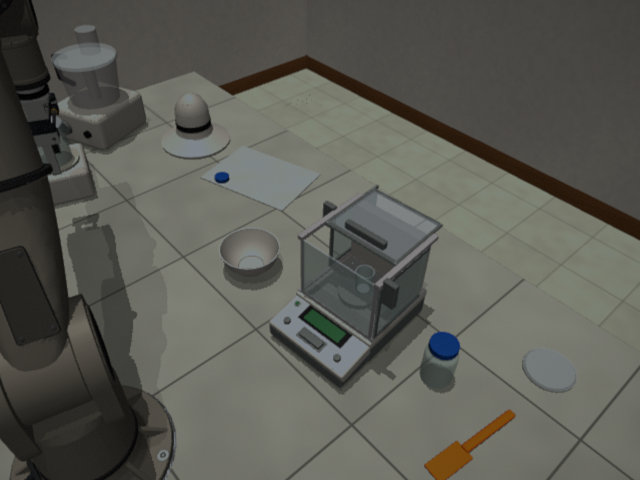

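View pics/top0.png

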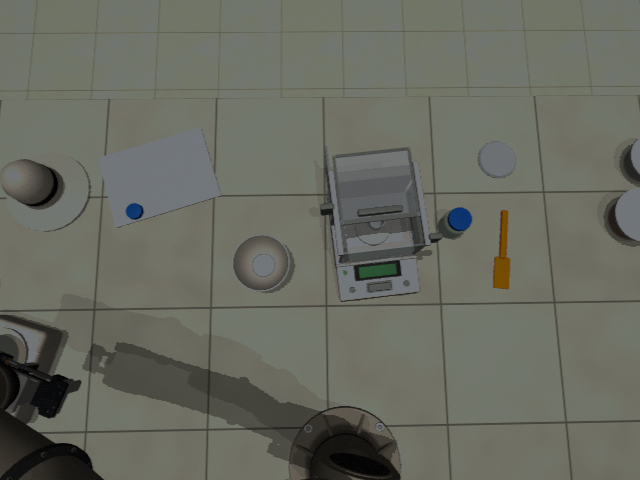

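The side view shows the balance around (355,285), with its keys at (311,338) for tare and (287,320) and (337,357) for the others. In the top view the tare key is near (380,286), the cover grip near (380,211), the left grip near (326,210) and the right grip near (435,238). I'll zoom in for a precise fit.

```bash
python3 - <<'E'
import cv2
a=cv2.imread('pics/side0.png')[180:390,255:455]; b=cv2.imread('pics/top0.png')[140:310,310:450]
f=lambda i,k:cv2.convertScaleAbs(cv2.resize(i,None,fx=k,fy=k,interpolation=cv2.INTER_CUBIC),alpha=1.4)
cv2.imwrite('pics/sidez.png',f(a,2.8));cv2.imwrite('pics/topz.png',f(b,3.5))
E
```

```text
(no output)
```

View pics/sidez.png

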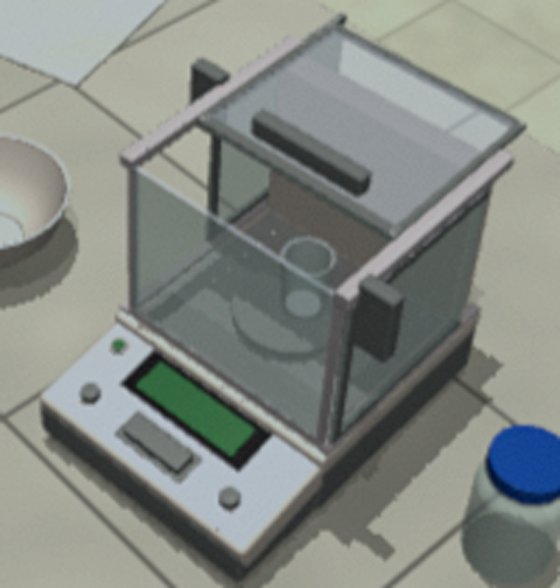

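View pics/topz.png

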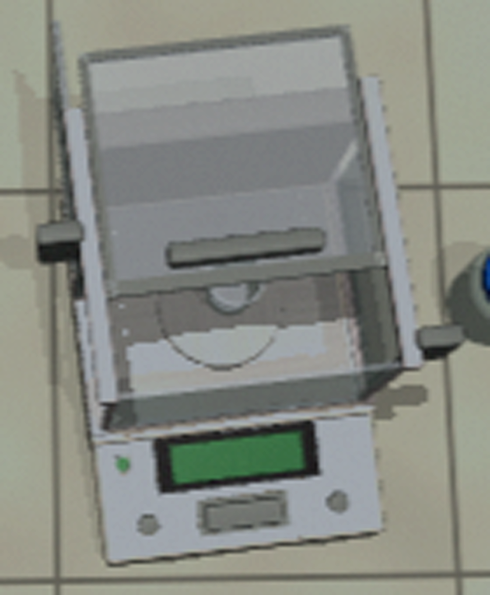

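```bash
cat > fit.py <<'E'
import numpy as np
from scipy.optimize import least_squares
from cell import bot
C={n:bot.camera_model(n) for n in('side','top')}
def proj(n,p):
    m=C[n];q=m['world_to_cam']@np.r_[p,1];return np.array([m['fx']*q[0]/q[2]+m['cx'],m['fy']*q[1]/q[2]+m['cy']])
def b2w(v,p):
    c,s=np.cos(v[2]),np.sin(v[2]);return np.array([v[0]+c*p[0]-s*p[1],v[1]+s*p[0]+c*p[1],p[2]])
S=lambda u,v:np.array([255+u/2.8,180+v/2.8]);T=lambda u,v:np.array([310+u/3.5,140+v/3.5])
E
python3 - <<'E'
from fit import *
obs=[('tare','side',S(157,440)),('tare','top',T(244,513)),('pow','side',S(90,391)),('pow','top',T(148,523)),('pri','side',S(230,495)),('pri','top',T(338,500)),
('rg','side',S(383,290)),('rg','top',T(440,335)),('lg','side',S(210,68)),('lg','top',T(60,235)),('cg','side',S(312,147)),('cg','top',T(246,243))]
def pts(v):
    return dict(tare=(-.121,0,.067),pow=(-.121,.07,.067),pri=(-.121,-.07,.067),rg=(-.035,-.117,.250),lg=(-.035+v[3],.117,.25),cg=(-.03+v[4],0,.26))
def res(v):
    P=pts(v);return np.concatenate([proj(n,b2w(v,P[k]))-o for k,n,o in obs])
r=least_squares(res,[.6,-.1,0,.08,.08],loss='soft_l1')
v=r.x;print(v,np.degrees(v[2]))
for (k,n,o),e in zip(obs,res(v).reshape(-1,2)):print(k,n,e.round(2))
# independent triangulation
for k in pts(v):
    ob=[(n,o) for kk,n,o in obs if kk==k]
    t=least_squares(lambda p:np.concatenate([proj(n,p)-o for n,o in ob]),[.6,-.1,.2]).x
    print(k,t.round(4),b2w(v,pts(v)[k]).round(4))
E
```

```text
[ 0.56114813 -0.08563155  0.09379606  0.09119298  0.06401257] 5.374118477798385
tare side [0.17 0.98]
tare top [-0.6  -0.56]
pow side [0.11 0.1 ]
pow top [-0.39 -0.42]
pri side [-0.37  0.92]
pri top [-0.35  0.16]
rg side [0.23 0.31]
rg top [ 0.61 -0.38]
lg side [-0.57  0.79]
lg top [-0.54 -0.77]
cg side [-0.23 -0.61]
cg top [0.17 0.1 ]
tare [ 0.4391 -0.0979  0.0725] [ 0.4407 -0.097   0.067 ]
pow [ 0.433  -0.0282  0.069 ] [ 0.4341 -0.0273  0.067 ]
pri [ 0.4475 -0.1671  0.0702] [ 0.4472 -0.1667  0.067 ]
rg [ 0.537  -0.2044  0.25  ] [ 0.5373 -0.2054  0.25  ]
lg [0.6045 0.0343 0.2537] [0.6061 0.0361 0.25  ]
cg [ 0.5958 -0.0824  0.2579] [ 0.595  -0.0824  0.26  ]
```

```bash
cat > go.py <<'E'
import numpy as np
from scipy.spatial.transform import Rotation as Ro
from cell import bot
V=np.array([0.56115,-0.08563,0.0938])
def RR(s): return Ro.from_euler('xyz',s['orientation'])
def st():
    s=bot.read_state();R=RR(s);c,n=np.cos(V[2]),np.sin(V[2]);d=s['eef_pos'][:2]-V[:2]
    print('t',round(s['time_s'],2),'pos',s['eef_pos'].round(4),'bal',round(c*d[0]+n*d[1],4),round(-n*d[0]+c*d[1],4),'F',s['contact_force'].round(2),'g',round(s['grip_width'],2));return s,R
def togo(bal,tilt=0):
    "shift/turn in move units to balance-frame target; tool x down, tool z along +-bal y; tilt rad leans body to -x"
    s,R=st();c,n=np.cos(V[2]),np.sin(V[2])
    w=np.array([V[0]+c*bal[0]-n*bal[1],V[1]+n*bal[0]+c*bal[1],bal[2]])
    print('world tgt',w.round(4),'shift',(R.inv().apply(w-s['eef_pos'])/.1).round(3))
    for sg in(1,-1):
        bx=np.array([c,n,0]);x=np.cos(tilt)*np.array([0,0,-1])+np.sin(tilt)*bx
        z=sg*np.array([-n,c,0]);y=np.cross(z,x)
        T=Ro.from_matrix(np.c_[x,y,z]);print('turn',sg,(np.degrees((R.inv()*T).as_rotvec())/30).round(3))
    print('axes x',R.as_matrix()[:,0].round(3),'y',R.as_matrix()[:,1].round(3),'z',R.as_matrix()[:,2].round(3),'j',s['joint_pos'].round(2))
E
python3 - <<'E'
from go import *
togo([.087,.121,.36])
import cv2
a=cv2.imread('pics/side0.png')[0:270,0:300]; b=cv2.imread('pics/top0.png')[270:480,0:200]
cv2.imwrite('pics/z1.png',cv2.convertScaleAbs(cv2.hconcat([cv2.resize(a,(440,400)),cv2.resize(b,(350,400))]),alpha=2))
E
```

```text
t 0.1 pos [0.2482 0.6273 0.2128] bal -0.2448 0.7391 F [-0.62 -0.46 -0.9 ] g 1.0
world tgt [0.6364 0.043  0.36  ] shift [-1.467 -5.76  -4.007]
turn 1 [-0.899 -0.002 -0.   ]
turn -1 [ 5.101e+00 -1.000e-03  3.000e-03]
axes x [-0.    -0.001 -1.   ] y [-0.93   0.368 -0.   ] z [ 0.368  0.93  -0.001] j [-1.34  0.43  0.07  1.61 -0.03  1.11 -0.07]
```

View pics/z1.png

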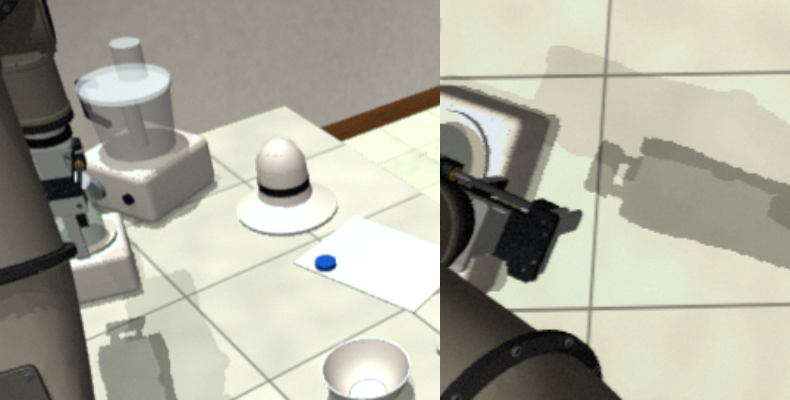

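The gripper hangs over a white-based appliance, so I'll go straight up first.

Request:
carry_out(
  deltas=[
    {"x":-0.35,"fingers":0},
    {"x":-0.7,"fingers":0},
    {"x":-1.0,"fingers":0},
    {"x":-1.0,"fingers":0},
  ],
  grip_force=10,
)

```text
validation failed for argument at $.de...
```

Request:
carry_out(
  deltas=[
    {"x":-0.3,"y":-0.3,"z":-0.15,"fingers":0},
    {"x":-0.6,"y":-0.6,"z":-0.4,"fingers":0},
    {"x":-0.6,"y":-0.9,"z":-0.6,"fingers":0},
    {"x":-0.6,"y":-1.0,"z":-0.7,"fingers":0},
  ],
)

```text
validation failed for argument at $.de...
```

Request:
carry_out(
  deltas=[
    {"y":-0.3,"z":-0.2,"rx":-0.2},
    {"y":-0.6,"z":-0.4,"rx":-0.4},
    {"y":-0.9,"z":-0.6,"rx":-0.6},
    {"y":-1.0,"z":-0.7,"rx":-0.7},
    {"y":-1.0,"z":-0.7,"rx":-0.85},
  ],
)

```text
validation failed for argument at $.de...
```

```bash
python3 - <<'E'
from go import *
togo([.087,.121,.36])
E
```

```text
t 0.1 pos [0.2482 0.6273 0.2128] bal -0.2448 0.7391 F [-0.62 -0.46 -0.9 ] g 1.0
world tgt [0.6364 0.043  0.36  ] shift [-1.467 -5.76  -4.007]
turn 1 [-0.899 -0.002 -0.   ]
turn -1 [ 5.101e+00 -1.000e-03  3.000e-03]
axes x [-0.    -0.001 -1.   ] y [-0.93   0.368 -0.   ] z [ 0.368  0.93  -0.001] j [-1.34  0.43  0.07  1.61 -0.03  1.11 -0.07]
```

Perhaps every row needs all seven fields.

Request:
carry_out(
  deltas=[
    {"x":-0.35,"y":0,"z":0,"rx":0,"ry":0,"rz":0,"fingers":0},
    {"x":-0.7,"y":0,"z":0,"rx":0,"ry":0,"rz":0,"fingers":0},
    {"x":-1.0,"y":0,"z":0,"rx":0,"ry":0,"rz":0,"fingers":0},
    {"x":-1.0,"y":0,"z":0,"rx":0,"ry":0,"rz":0,"fingers":0},
  ],
  grip_force=10,
)

```text
time_s: 0.43
eef_pos: [0.2491, 0.6292, 0.3191]
orientation: [0.095, 1.564, 1.289]
contact_force: [-0.6, 0.3, 0.4]
grip_width: 0.755
```

Request:
carry_out(
  deltas=[
    {"x":-0.3,"y":-0.25,"z":-0.15,"rx":0,"ry":0,"rz":0,"fingers":0},
    {"x":-0.6,"y":-0.5,"z":-0.35,"rx":0,"ry":0,"rz":0,"fingers":0},
    {"x":-0.6,"y":-0.8,"z":-0.55,"rx":0,"ry":0,"rz":0,"fingers":0},
    {"x":-0.6,"y":-1.0,"z":-0.7,"rx":0,"ry":0,"rz":0,"fingers":0},
  ],
)

```text
time_s: 0.77
eef_pos: [0.3188, 0.5247, 0.3808]
orientation: [-0.036, 1.561, 1.155]
contact_force: [1.2, -0.0, -0.8]
grip_width: 0.469
```

Request:
carry_out(
  deltas=[
    {"x":0,"y":-0.3,"z":-0.2,"rx":-0.2,"ry":0,"rz":0,"fingers":0},
    {"x":0,"y":-0.6,"z":-0.4,"rx":-0.4,"ry":0,"rz":0,"fingers":0},
    {"x":0,"y":-0.9,"z":-0.6,"rx":-0.6,"ry":0,"rz":0,"fingers":0},
    {"x":0,"y":-1.0,"z":-0.7,"rx":-0.8,"ry":0,"rz":0,"fingers":0},
  ],
)

```text
time_s: 1.1
eef_pos: [0.3891, 0.4182, 0.3801]
orientation: [-0.592, 1.561, 1.018]
contact_force: [0.8, 0.1, 0.6]
grip_width: 0.183
```

```bash
python3 - <<'E'
from go import *
togo([.087,.121,.36])
E
```

```text
t 1.1 pos [0.3891 0.4182 0.3801] bal -0.1241 0.5177 F [0.82 0.1  0.55] g 0.18
world tgt [0.6364 0.043  0.36  ] shift [ 0.184 -2.321 -3.849]
turn 1 [-0.103  0.015  0.01 ]
turn -1 [ 5.897  0.016 -0.022]
axes x [ 0.005  0.008 -1.   ] y [-0.999 -0.04  -0.005] z [-0.04   0.999  0.008] j [-1.07  0.14  0.16  1.63 -0.02  1.37  0.7 ]
```

Request:
carry_out(
  deltas=[
    {"x":0,"y":-0.2,"z":-0.33,"rx":-0.1,"ry":0,"rz":0,"fingers":0},
    {"x":0,"y":-0.4,"z":-0.66,"rx":-0.1,"ry":0,"rz":0,"fingers":0},
    {"x":0,"y":-0.6,"z":-1.0,"rx":-0.1,"ry":0,"rz":0,"fingers":0},
  ],
)

```text
time_s: 1.35
eef_pos: [0.4537, 0.3188, 0.3793]
orientation: [-0.641, 1.562, 1.022]
contact_force: [0.9, 0.8, 0.4]
grip_width: 0.008
```

Request:
carry_out(
  deltas=[
    {"x":0,"y":-0.2,"z":-0.33,"rx":0,"ry":0,"rz":0,"fingers":0},
    {"x":0,"y":-0.4,"z":-0.66,"rx":0,"ry":0,"rz":0,"fingers":0},
    {"x":0,"y":-0.6,"z":-1.0,"rx":0,"ry":0,"rz":0,"fingers":0},
  ],
)

```text
time_s: 1.6
eef_pos: [0.5233, 0.223, 0.3787]
orientation: [-0.627, 1.562, 1.037]
contact_force: [0.5, 0.3, -0.2]
grip_width: 0.006
```

Request:
carry_out(
  deltas=[
    {"x":0,"y":-0.2,"z":-0.33,"rx":0,"ry":0,"rz":0,"fingers":0},
    {"x":0,"y":-0.4,"z":-0.66,"rx":0,"ry":0,"rz":0,"fingers":0},
    {"x":0,"y":-0.6,"z":-1.0,"rx":0,"ry":0,"rz":0,"fingers":0},
    {"x":0,"y":-0.6,"z":-1.0,"rx":0,"ry":0,"rz":0,"fingers":0},
  ],
)

```text
time_s: 1.93
eef_pos: [0.5953, 0.1213, 0.3778]
orientation: [-0.916, 1.564, 0.739]
contact_force: [-0.3, -0.4, 0.7]
grip_width: 0.006
```

```bash
python3 - <<'E'
from go import *
togo([.087,.121,.34])
E
```

```text
t 1.93 pos [0.5953 0.1213 0.3778] bal 0.0534 0.2028 F [-0.34 -0.4   0.7 ] g 0.01
world tgt [0.6364 0.043  0.34  ] shift [ 0.376 -0.341 -0.817]
turn 1 [-0.017  0.008  0.011]
turn -1 [ 5.983  0.017 -0.013]
axes x [ 0.005  0.005 -1.   ] y [-0.996 -0.085 -0.006] z [-0.085  0.996  0.004] j [-0.64  0.22  0.41  1.56 -0.09  1.37  1.44]
```

Request:
carry_out(
  deltas=[
    {"x":0.1,"y":-0.1,"z":-0.27,"rx":0,"ry":0,"rz":0,"fingers":0},
    {"x":0.25,"y":-0.23,"z":-0.55,"rx":0,"ry":0,"rz":0,"fingers":0},
    {"x":0.38,"y":-0.34,"z":-0.82,"rx":0,"ry":0,"rz":0,"fingers":0},
    {"x":0.38,"y":-0.34,"z":-0.82,"rx":0,"ry":0,"rz":0,"fingers":0},
  ],
)

```text
time_s: 2.27
eef_pos: [0.6367, 0.0366, 0.3365]
orientation: [-1.061, 1.568, 0.588]
contact_force: [-0.0, -1.6, 0.5]
grip_width: 0.01
```

```bash
python3 - <<'E'
from go import *
import cv2
togo([.087,.121,.225])
a=bot.snapshot('side')[60:340,200:480,::-1];b=bot.snapshot('top')[80:330,260:510,::-1]
cv2.imwrite('pics/z2.png',cv2.convertScaleAbs(cv2.hconcat([cv2.resize(a,(400,400)),cv2.resize(b,(400,400))]),alpha=1.6))
E
```

```text
t 2.27 pos [0.6367 0.0366 0.3365] bal 0.0867 0.1146 F [-0.01 -1.61  0.47] g 0.01
world tgt [0.6364 0.043  0.225 ] shift [1.116e+00 1.000e-03 6.200e-02]
turn 1 [-0.029  0.003  0.005]
turn -1 [ 5.971e+00  8.000e-03 -4.000e-03]
axes x [ 0.002  0.002 -1.   ] y [-0.997 -0.079 -0.003] z [-0.079  0.997  0.001] j [-0.51  0.3   0.46  1.56 -0.14  1.31  1.61]
```

View pics/z2.png

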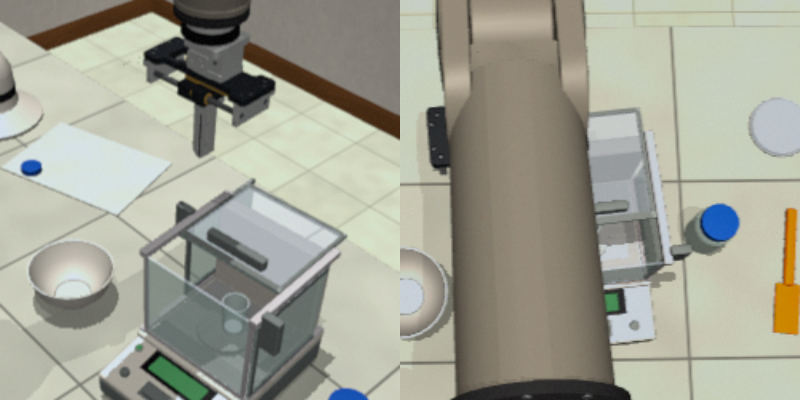

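The fingers are above and behind the left door grip, which sits near (185,218) in the side crop. I'll correct sideways and then go down.

Request:
carry_out(
  deltas=[
    {"x":0.1,"y":0,"z":0.03,"rx":0,"ry":0,"rz":0,"fingers":0},
    {"x":0.2,"y":0,"z":0.06,"rx":-0.03,"ry":0,"rz":0,"fingers":0},
    {"x":0.35,"y":0,"z":0.06,"rx":-0.03,"ry":0,"rz":0,"fingers":0},
    {"x":0.5,"y":0,"z":0.06,"rx":-0.03,"ry":0,"rz":0,"fingers":0},
    {"x":0.6,"y":0,"z":0.06,"rx":-0.03,"ry":0,"rz":0,"fingers":0},
    {"x":0.6,"y":0,"z":0.06,"rx":-0.03,"ry":0,"rz":0,"fingers":0},
  ],
)

```text
time_s: 2.87
eef_pos: [0.6346, 0.0489, 0.2759]
orientation: [-0.229, 1.567, 1.442]
contact_force: [-0.2, 0.4, -0.3]
grip_width: 0.006
```

```bash
python3 - <<'E'
from go import *
togo([.087,.121,.222])
E
```

```text
t 2.87 pos [0.6346 0.0489 0.2759] bal 0.0858 0.1271 F [-0.22  0.43 -0.28] g 0.01
world tgt [0.6364 0.043  0.222 ] shift [ 0.539 -0.012 -0.063]
turn 1 [0.012 0.007 0.002]
turn -1 [-5.988e+00 -2.000e-03  1.100e-02]
axes x [ 0.     0.004 -1.   ] y [-0.995 -0.1   -0.001] z [-0.1    0.995  0.004] j [-0.51  0.33  0.44  1.64 -0.15  1.2   1.63]
```

Request:
carry_out(
  deltas=[
    {"x":0.1,"y":0,"z":-0.05,"rx":0,"ry":0,"rz":0,"fingers":0},
    {"x":0.2,"y":0,"z":-0.05,"rx":0,"ry":0,"rz":0,"fingers":0},
    {"x":0.32,"y":0,"z":-0.05,"rx":0,"ry":0,"rz":0,"fingers":0},
    {"x":0.44,"y":0,"z":-0.05,"rx":0,"ry":0,"rz":0,"fingers":0},
    {"x":0.54,"y":0,"z":-0.05,"rx":0,"ry":0,"rz":0,"fingers":0},
    {"x":0.54,"y":0,"z":-0.05,"rx":0,"ry":0,"rz":0,"fingers":0},
    {"x":0.54,"y":0,"z":-0.05,"rx":0,"ry":0,"rz":0,"fingers":0},
  ],
)

```text
time_s: 3.45
eef_pos: [0.6349, 0.0442, 0.2213]
orientation: [0.054, 1.567, 1.725]
contact_force: [-0.3, 0.7, 1.3]
grip_width: 0.006
```

```bash
python3 - <<'E'
from go import *
togo([-.02,.121,.222])
import cv2
a=bot.snapshot('side')[130:330,230:430,::-1]
cv2.imwrite('pics/z3.png',cv2.convertScaleAbs(cv2.resize(a,(600,600),interpolation=2),alpha=1.6))
E
```

```text
t 3.45 pos [0.6349 0.0442 0.2213] bal 0.0856 0.1223 F [-0.35  0.71  1.35] g 0.01
world tgt [0.5299 0.033  0.222 ] shift [-0.006  1.056 -0.006]
turn 1 [ 0.012  0.007 -0.   ]
turn -1 [-5.988e+00  1.000e-03  1.000e-02]
axes x [-0.001  0.003 -1.   ] y [-0.995 -0.1    0.   ] z [-0.1    0.995  0.003] j [-0.49  0.38  0.43  1.71 -0.18  1.1   1.66]
```

View pics/z3.png

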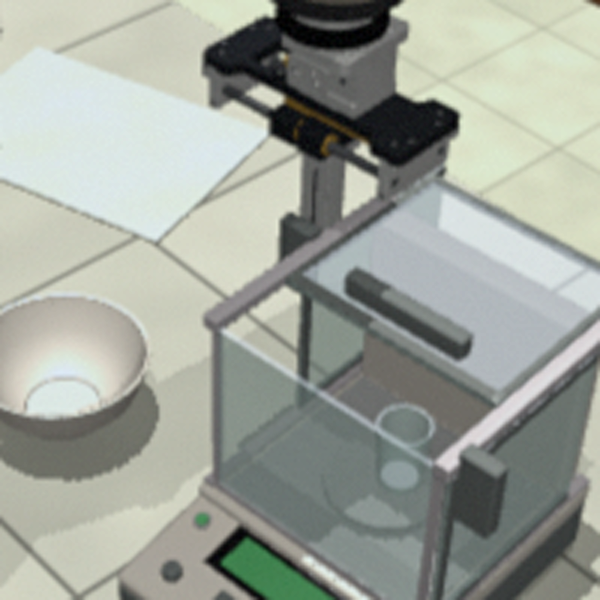

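The fingers are down just behind the left grip, which shows at (293,245) in the crop, and they are clear of the rail. I'll push gently.

Request:
carry_out(
  deltas=[
    {"x":0,"y":0.05,"z":0,"rx":0,"ry":0,"rz":0,"fingers":0},
    {"x":0,"y":0.1,"z":0,"rx":0,"ry":0,"rz":0,"fingers":0},
    {"x":0,"y":0.15,"z":0,"rx":0,"ry":0,"rz":0,"fingers":0},
    {"x":0,"y":0.2,"z":0,"rx":0,"ry":0,"rz":0,"fingers":0},
    {"x":0,"y":0.25,"z":0,"rx":0,"ry":0,"rz":0,"fingers":0},
    {"x":0,"y":0.3,"z":0,"rx":0,"ry":0,"rz":0,"fingers":0},
    {"x":0,"y":0.35,"z":0,"rx":0,"ry":0,"rz":0,"fingers":0},
    {"x":0,"y":0.4,"z":0,"rx":0,"ry":0,"rz":0,"fingers":0},
  ],
)

```text
time_s: 4.17
eef_pos: [0.5951, 0.0401, 0.2222]
orientation: [-0.333, 1.567, 1.338]
contact_force: [1.4, 0.4, 1.0]
grip_width: 0.008
```

```bash
python3 - <<'E'
from go import *
togo([-.02,.121,.222])
E
```

```text
t 4.17 pos [0.5951 0.0401 0.2222] bal 0.0456 0.122 F [1.45 0.42 1.03] g 0.01
world tgt [0.5299 0.033  0.222 ] shift [ 0.001  0.656 -0.006]
turn 1 [0.012 0.007 0.002]
turn -1 [-5.988e+00 -4.000e-03  1.100e-02]
axes x [ 0.001  0.004 -1.   ] y [-0.995 -0.1   -0.001] z [-0.1    0.995  0.004] j [-0.52  0.31  0.43  1.8  -0.15  1.07  1.64]
```

Force is about 1.5 N, which matches the sliding friction. I'll continue.

Request:
carry_out(
  deltas=[
    {"x":0,"y":0.06,"z":0,"rx":0,"ry":0,"rz":0,"fingers":0},
    {"x":0,"y":0.12,"z":0,"rx":0,"ry":0,"rz":0,"fingers":0},
    {"x":0,"y":0.18,"z":0,"rx":0,"ry":0,"rz":0,"fingers":0},
    {"x":0,"y":0.24,"z":0,"rx":0,"ry":0,"rz":0,"fingers":0},
    {"x":0,"y":0.3,"z":0,"rx":0,"ry":0,"rz":0,"fingers":0},
    {"x":0,"y":0.35,"z":0,"rx":0,"ry":0,"rz":0,"fingers":0},
    {"x":0,"y":0.4,"z":0,"rx":0,"ry":0,"rz":0,"fingers":0},
    {"x":0,"y":0.44,"z":0,"rx":0,"ry":0,"rz":0,"fingers":0},
  ],
)

```text
time_s: 4.83
eef_pos: [0.5507, 0.0356, 0.2221]
orientation: [-0.31, 1.567, 1.361]
contact_force: [1.4, -0.3, 0.2]
grip_width: 0.007
```

Request:
carry_out(
  deltas=[
    {"x":0,"y":0.02,"z":0,"rx":0,"ry":0,"rz":0,"fingers":0},
    {"x":0,"y":0.04,"z":0,"rx":0,"ry":0,"rz":0,"fingers":0},
    {"x":0,"y":0.06,"z":0,"rx":0,"ry":0,"rz":0,"fingers":0},
    {"x":0,"y":0.08,"z":0,"rx":0,"ry":0,"rz":0,"fingers":0},
    {"x":0,"y":0.1,"z":0,"rx":0,"ry":0,"rz":0,"fingers":0},
    {"x":0,"y":0.12,"z":0,"rx":0,"ry":0,"rz":0,"fingers":0},
    {"x":0,"y":0.14,"z":0,"rx":0,"ry":0,"rz":0,"fingers":0},
  ],
)

```text
time_s: 5.42
eef_pos: [0.5367, 0.0342, 0.2221]
orientation: [-0.32, 1.567, 1.351]
contact_force: [2.1, -1.3, 0.5]
grip_width: 0.003
```

```bash
python3 - <<'E'
from go import *
togo([-.02,.121,.222])
E
```

```text
t 5.42 pos [0.5367 0.0342 0.2221] bal -0.0131 0.1216 F [ 2.06 -1.3   0.51] g 0.0
world tgt [0.5299 0.033  0.222 ] shift [ 0.001  0.069 -0.005]
turn 1 [0.012 0.007 0.002]
turn -1 [-5.988e+00 -4.000e-03  1.100e-02]
axes x [ 0.001  0.004 -1.   ] y [-0.995 -0.1   -0.001] z [-0.1    0.995  0.004] j [-0.55  0.2   0.43  1.92 -0.1   1.04  1.59]
```

Creep at 1 mm per row for the last 7 to 8 mm, watching the force.

Request:
carry_out(
  deltas=[
    {"x":0,"y":0.01,"z":0,"rx":0,"ry":0,"rz":0,"fingers":0},
    {"x":0,"y":0.02,"z":0,"rx":0,"ry":0,"rz":0,"fingers":0},
    {"x":0,"y":0.03,"z":0,"rx":0,"ry":0,"rz":0,"fingers":0},
    {"x":0,"y":0.04,"z":0,"rx":0,"ry":0,"rz":0,"fingers":0},
    {"x":0,"y":0.05,"z":0,"rx":0,"ry":0,"rz":0,"fingers":0},
  ],
)

```text
time_s: 5.83
eef_pos: [0.5317, 0.0337, 0.2221]
orientation: [-0.329, 1.567, 1.342]
contact_force: [1.4, -1.2, 1.1]
grip_width: 0.009
```

Request:
carry_out(
  deltas=[
    {"x":0,"y":0.01,"z":0,"rx":0,"ry":0,"rz":0,"fingers":0},
    {"x":0,"y":0.02,"z":0,"rx":0,"ry":0,"rz":0,"fingers":0},
  ],
)

```text
time_s: 6.0
eef_pos: [0.5302, 0.0335, 0.2222]
orientation: [-0.667, 1.566, 1.004]
contact_force: [12.3, -1.1, -9.5]
grip_width: 0.008
```

```bash
python3 - <<'E'
from go import *
togo([-.02,.121,.222])
E
```

```text
t 6.0 pos [0.5302 0.0335 0.2222] bal -0.0196 0.1215 F [12.31 -1.12 -9.49] g 0.01
world tgt [0.5299 0.033  0.222 ] shift [ 0.002  0.004 -0.005]
turn 1 [0.012 0.007 0.005]
turn -1 [-5.988 -0.008  0.01 ]
axes x [ 0.002  0.004 -1.   ] y [-0.995 -0.1   -0.003] z [-0.1    0.995  0.003] j [-0.56  0.19  0.43  1.94 -0.09  1.03  1.59]
```

The door is home: force stepped to 12 N at bal x −19.6 mm, against −20 expected. I'll back off, rise and go to the cover grip.

Request:
carry_out(
  deltas=[
    {"x":0,"y":-0.1,"z":0,"rx":0,"ry":0,"rz":0,"fingers":0},
    {"x":0,"y":-0.25,"z":0,"rx":0,"ry":0,"rz":0,"fingers":0},
    {"x":-0.2,"y":-0.3,"z":0,"rx":0,"ry":0,"rz":0,"fingers":0},
    {"x":-0.5,"y":-0.4,"z":0,"rx":0,"ry":0,"rz":0,"fingers":0},
    {"x":-0.85,"y":-0.5,"z":0,"rx":0,"ry":0,"rz":0,"fingers":0},
    {"x":-0.85,"y":-0.7,"z":-0.3,"rx":0,"ry":0,"rz":0,"fingers":0},
    {"x":-0.85,"y":-0.85,"z":-0.6,"rx":0,"ry":0,"rz":0,"fingers":0},
    {"x":-0.85,"y":-0.85,"z":-0.6,"rx":0,"ry":0,"rz":0,"fingers":0},
  ],
)

```text
time_s: 6.67
eef_pos: [0.6229, -0.0233, 0.3073]
orientation: [-1.299, 1.567, 0.367]
contact_force: [-0.4, -0.9, -0.5]
grip_width: 0.005
```

```bash
python3 - <<'E'
from go import *
togo([.067,0,.3])
E
```

```text
t 6.67 pos [ 0.6229 -0.0233  0.3073] bal 0.0673 0.0562 F [-0.39 -0.92 -0.46] g 0.01
world tgt [ 0.6279 -0.0794  0.3   ] shift [ 0.073  0.005 -0.562]
turn 1 [0.004 0.002 0.006]
turn -1 [-5.996e+00 -1.000e-02  3.000e-03]
axes x [ 0.003  0.001 -1.   ] y [-0.995 -0.096 -0.003] z [-0.096  0.995  0.001] j [-0.45  0.29  0.48  1.64 -0.14  1.25  1.73]
```

Request:
carry_out(
  deltas=[
    {"x":0,"y":0,"z":-0.15,"rx":0,"ry":0,"rz":0,"fingers":0},
    {"x":0,"y":0,"z":-0.3,"rx":0,"ry":0,"rz":0,"fingers":0},
    {"x":0,"y":0,"z":-0.45,"rx":0,"ry":0,"rz":0,"fingers":0},
    {"x":0,"y":0,"z":-0.56,"rx":0,"ry":0,"rz":0,"fingers":0},
    {"x":0.1,"y":0,"z":-0.56,"rx":0,"ry":0,"rz":0,"fingers":0},
    {"x":0.25,"y":0,"z":-0.56,"rx":0,"ry":0,"rz":0,"fingers":0},
    {"x":0.35,"y":0,"z":-0.56,"rx":0,"ry":0,"rz":0,"fingers":0},
    {"x":0.35,"y":0,"z":-0.56,"rx":0,"ry":0,"rz":0,"fingers":0},
  ],
)

```text
time_s: 7.33
eef_pos: [0.6273, -0.0778, 0.2695]
orientation: [0.297, 1.569, 1.964]
contact_force: [-0.3, -0.3, 0.5]
grip_width: 0.004
```

```bash
python3 - <<'E'
from go import *
togo([.067,0,.256])
import cv2
a=bot.snapshot('side')[130:330,230:430,::-1]
cv2.imwrite('pics/z4.png',cv2.convertScaleAbs(cv2.resize(a,(600,600),interpolation=2),alpha=1.6))
E
```

```text
t 7.33 pos [ 0.6273 -0.0778  0.2695] bal 0.0666 0.0016 F [-0.33 -0.27  0.48] g 0.0
world tgt [ 0.6279 -0.0794  0.256 ] shift [ 0.134 -0.004 -0.016]
turn 1 [ 0.006  0.003 -0.001]
turn -1 [-5.994e+00  1.000e-03  5.000e-03]
axes x [-0.001  0.001 -1.   ] y [-0.995 -0.097  0.   ] z [-0.097  0.995  0.002] j [-0.36  0.34  0.5   1.66 -0.17  1.19  1.85]
```

View pics/z4.png

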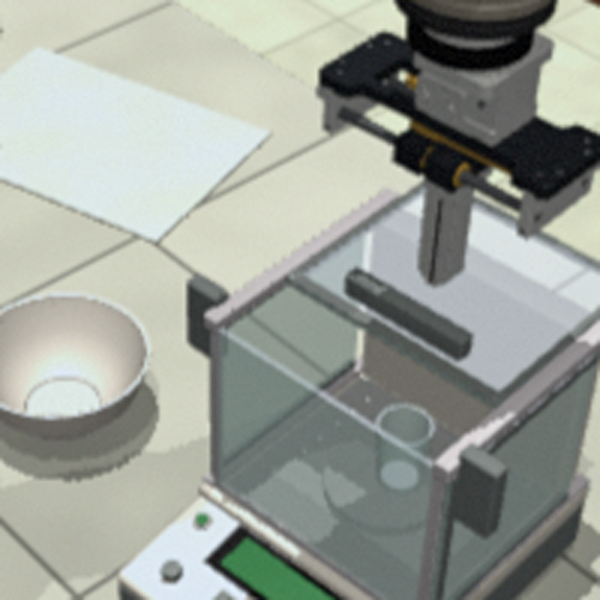

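The left door looks shut, with its grip at (205,315), and the fingertips stand behind the cover grip. I'll go down 14 mm and push.

Request:
carry_out(
  deltas=[
    {"x":0.05,"y":0,"z":0,"rx":0,"ry":0,"rz":0,"fingers":0},
    {"x":0.1,"y":0,"z":0,"rx":0,"ry":0,"rz":0,"fingers":0},
    {"x":0.14,"y":0,"z":0,"rx":0,"ry":0,"rz":0,"fingers":0},
    {"x":0.14,"y":0,"z":0,"rx":0,"ry":0,"rz":0,"fingers":0},
  ],
)

```text
time_s: 7.72
eef_pos: [0.6275, -0.0778, 0.2561]
orientation: [-0.01, 1.569, 1.658]
contact_force: [-0.3, -0.7, -0.2]
grip_width: 0.009
```

Request:
carry_out(
  deltas=[
    {"x":0,"y":0.04,"z":0,"rx":0,"ry":0,"rz":0,"fingers":0},
    {"x":0,"y":0.08,"z":0,"rx":0,"ry":0,"rz":0,"fingers":0},
    {"x":0,"y":0.12,"z":0,"rx":0,"ry":0,"rz":0,"fingers":0},
    {"x":0,"y":0.16,"z":0,"rx":0,"ry":0,"rz":0,"fingers":0},
    {"x":0,"y":0.21,"z":0,"rx":0,"ry":0,"rz":0,"fingers":0},
    {"x":0,"y":0.26,"z":0,"rx":0,"ry":0,"rz":0,"fingers":0},
    {"x":0,"y":0.31,"z":0,"rx":0,"ry":0,"rz":0,"fingers":0},
    {"x":0,"y":0.36,"z":0,"rx":0,"ry":0,"rz":0,"fingers":0},
  ],
)

```text
time_s: 8.38
eef_pos: [0.5913, -0.0815, 0.2563]
orientation: [-0.388, 1.569, 1.279]
contact_force: [2.1, -1.0, 0.9]
grip_width: 0.006
```

```bash
python3 - <<'E'
from go import *
togo([-.015,0,.256])
import cv2
a=bot.snapshot('side')[130:330,230:430,::-1]
cv2.imwrite('pics/z5.png',cv2.convertScaleAbs(cv2.resize(a,(600,600),interpolation=2),alpha=1.6))
E
```

```text
t 8.38 pos [ 0.5913 -0.0815  0.2563] bal 0.0304 0.0013 F [ 2.11 -0.95  0.88] g 0.01
world tgt [ 0.5462 -0.087   0.256 ] shift [ 0.003  0.454 -0.012]
turn 1 [0.006 0.003 0.001]
turn -1 [-5.994e+00 -2.000e-03  4.000e-03]
axes x [ 0.     0.001 -1.   ] y [-0.995 -0.097 -0.001] z [-0.097  0.995  0.001] j [-0.37  0.28  0.5   1.76 -0.15  1.14  1.84]
```

View pics/z5.png

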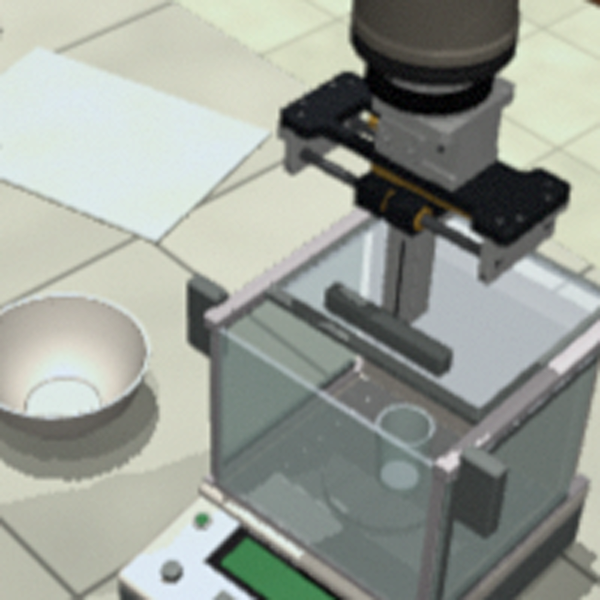

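The cover grip has moved forward to (388,330) in the crop with the fingers behind it. 45 mm are left; I'll take 34 of them and then creep.

Request:
carry_out(
  deltas=[
    {"x":0,"y":0.05,"z":0,"rx":0,"ry":0,"rz":0,"fingers":0},
    {"x":0,"y":0.1,"z":0,"rx":0,"ry":0,"rz":0,"fingers":0},
    {"x":0,"y":0.15,"z":0,"rx":0,"ry":0,"rz":0,"fingers":0},
    {"x":0,"y":0.2,"z":0,"rx":0,"ry":0,"rz":0,"fingers":0},
    {"x":0,"y":0.25,"z":0,"rx":0,"ry":0,"rz":0,"fingers":0},
    {"x":0,"y":0.29,"z":0,"rx":0,"ry":0,"rz":0,"fingers":0},
    {"x":0,"y":0.32,"z":0,"rx":0,"ry":0,"rz":0,"fingers":0},
    {"x":0,"y":0.34,"z":0,"rx":0,"ry":0,"rz":0,"fingers":0},
  ],
)

```text
time_s: 9.1
eef_pos: [0.5562, -0.085, 0.2563]
orientation: [0.055, 1.569, 1.722]
contact_force: [1.4, 0.4, 0.1]
grip_width: 0.005
```

Request:
carry_out(
  deltas=[
    {"x":0,"y":0.015,"z":0,"rx":0,"ry":0,"rz":0,"fingers":0},
    {"x":0,"y":0.03,"z":0,"rx":0,"ry":0,"rz":0,"fingers":0},
    {"x":0,"y":0.04,"z":0,"rx":0,"ry":0,"rz":0,"fingers":0},
    {"x":0,"y":0.05,"z":0,"rx":0,"ry":0,"rz":0,"fingers":0},
    {"x":0,"y":0.06,"z":0,"rx":0,"ry":0,"rz":0,"fingers":0},
    {"x":0,"y":0.07,"z":0,"rx":0,"ry":0,"rz":0,"fingers":0},
    {"x":0,"y":0.08,"z":0,"rx":0,"ry":0,"rz":0,"fingers":0},
  ],
)

```text
time_s: 9.68
eef_pos: [0.5482, -0.0857, 0.2563]
orientation: [0.017, 1.569, 1.685]
contact_force: [2.1, 0.5, 0.3]
grip_width: 0.004
```

```bash
python3 - <<'E'
from go import *
togo([-.015,0,.256])
E
```

```text
t 9.68 pos [ 0.5482 -0.0857  0.2563] bal -0.0129 0.0011 F [2.08 0.46 0.27] g 0.0
world tgt [ 0.5462 -0.087   0.256 ] shift [ 0.003  0.021 -0.011]
turn 1 [ 0.005  0.003 -0.   ]
turn -1 [-5.995e+00  0.000e+00  5.000e-03]
axes x [-0.     0.002 -1.   ] y [-0.995 -0.096  0.   ] z [-0.096  0.995  0.002] j [-0.39  0.2   0.5   1.85 -0.11  1.12  1.82]
```

Request:
carry_out(
  deltas=[
    {"x":0,"y":0.01,"z":0,"rx":0,"ry":0,"rz":0,"fingers":0},
    {"x":0,"y":0.02,"z":0,"rx":0,"ry":0,"rz":0,"fingers":0},
  ],
)

```text
time_s: 9.85
eef_pos: [0.5473, -0.0859, 0.2564]
orientation: [-1.139, 1.568, 0.528]
contact_force: [15.5, 0.9, -10.7]
grip_width: 0.007
```

Request:
carry_out(
  deltas=[
    {"x":0,"y":0.01,"z":0,"rx":0,"ry":0,"rz":0,"fingers":0},
  ],
)

```text
time_s: 9.93
eef_pos: [0.5474, -0.0858, 0.2565]
orientation: [-1.439, 1.566, 0.229]
contact_force: [9.8, -0.2, -7.8]
grip_width: 0.005
```

The cover is against its stop: 15 N, no further motion. I'll back off, rise and move to the front.

Request:
carry_out(
  deltas=[
    {"x":0,"y":-0.08,"z":0,"rx":0,"ry":0,"rz":0,"fingers":0},
    {"x":-0.1,"y":-0.15,"z":0,"rx":0,"ry":0,"rz":0,"fingers":0},
    {"x":-0.35,"y":-0.15,"z":0,"rx":0,"ry":0,"rz":0,"fingers":0},
    {"x":-0.65,"y":-0.1,"z":0,"rx":0,"ry":0,"rz":0,"fingers":0},
    {"x":-0.65,"y":0.2,"z":0,"rx":0,"ry":0,"rz":0,"fingers":0},
    {"x":-0.65,"y":0.5,"z":0,"rx":0,"ry":0,"rz":0,"fingers":0},
    {"x":-0.65,"y":0.8,"z":0,"rx":0,"ry":0,"rz":0,"fingers":0},
    {"x":-0.65,"y":1.0,"z":0,"rx":0,"ry":0,"rz":0,"fingers":0},
  ],
)

```text
time_s: 10.6
eef_pos: [0.4454, -0.0961, 0.3208]
orientation: [-1.324, 1.567, 0.343]
contact_force: [0.3, 0.4, 0.1]
grip_width: 0.004
```

```bash
python3 - <<'E'
from go import *
togo([-.121,0,.11]);togo([-.121,0,.11],np.radians(10))
import cv2
a=bot.snapshot('side')[130:390,230:490,::-1]
cv2.imwrite('pics/z6.png',cv2.convertScaleAbs(cv2.resize(a,(600,600),interpolation=2),alpha=1.6))
E
```

```text
t 10.6 pos [ 0.4454 -0.0961  0.3208] bal -0.1162 0.0005 F [0.33 0.39 0.14] g 0.0
world tgt [ 0.4407 -0.097   0.11  ] shift [ 2.108  0.056 -0.007]
turn 1 [0.005 0.002 0.007]
turn -1 [-5.995e+00 -1.200e-02  3.000e-03]
axes x [ 0.004  0.001 -1.   ] y [-0.995 -0.096 -0.004] z [-0.096  0.995  0.001] j [-0.44 -0.07  0.49  1.95  0.03  1.24  1.71]
t 10.6 pos [ 0.4454 -0.0961  0.3208] bal -0.1162 0.0005 F [0.33 0.39 0.14] g 0.0
world tgt [ 0.4407 -0.097   0.11  ] shift [ 2.108  0.056 -0.007]
turn 1 [ 0.005  0.002 -0.326]
turn -1 [-5.973e+00  5.110e-01  4.000e-03]
axes x [ 0.004  0.001 -1.   ] y [-0.995 -0.096 -0.004] z [-0.096  0.995  0.001] j [-0.44 -0.07  0.49  1.95  0.03  1.24  1.71]
```

View pics/z6.png

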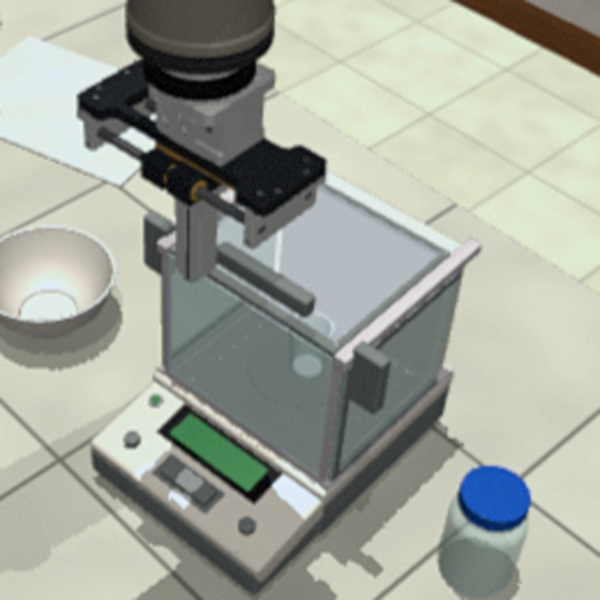

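Both panels look shut, with the cover front edge against the front rail and the left grip at the front. I'll descend over the tare key, tilting gradually.

Request:
carry_out(
  deltas=[
    {"x":0.1,"y":0.03,"z":0,"rx":0,"ry":0,"rz":-0.06,"fingers":0},
    {"x":0.25,"y":0.06,"z":0,"rx":0,"ry":0,"rz":-0.12,"fingers":0},
    {"x":0.45,"y":0.07,"z":0,"rx":0,"ry":0,"rz":-0.2,"fingers":0},
    {"x":0.65,"y":0.07,"z":0,"rx":0,"ry":0,"rz":-0.26,"fingers":0},
    {"x":0.85,"y":0.07,"z":0,"rx":0,"ry":0,"rz":-0.33,"fingers":0},
    {"x":1.0,"y":0.07,"z":0,"rx":0,"ry":0,"rz":-0.33,"fingers":0},
    {"x":1.0,"y":0.07,"z":0,"rx":0,"ry":0,"rz":-0.33,"fingers":0},
  ],
)

```text
time_s: 11.23
eef_pos: [0.4348, -0.0971, 0.2187]
orientation: [-1.557, 1.398, 0.108]
contact_force: [-2.3, -0.1, -0.1]
grip_width: 0.008
```

```bash
python3 - <<'E'
from go import *
togo([-.123,0,.11],np.radians(10))
E
```

```text
t 11.23 pos [ 0.4348 -0.0971  0.2187] bal -0.1269 0.0004 F [-2.26 -0.07 -0.1 ] g 0.01
world tgt [ 0.4387 -0.0972  0.11  ] shift [ 1.078  0.149 -0.007]
turn 1 [ 0.001  0.005 -0.003]
turn -1 [-5.999e+00  5.000e-03  7.000e-03]
axes x [ 0.171  0.019 -0.985] y [-0.981 -0.093 -0.172] z [-0.095  0.996  0.002] j [-0.43 -0.1   0.51  2.22  0.02  0.84  1.73]
```

Request:
carry_out(
  deltas=[
    {"x":0.12,"y":0.03,"z":0,"rx":0,"ry":0,"rz":0,"fingers":0},
    {"x":0.25,"y":0.06,"z":0,"rx":0,"ry":0,"rz":0,"fingers":0},
    {"x":0.4,"y":0.09,"z":0,"rx":0,"ry":0,"rz":0,"fingers":0},
    {"x":0.55,"y":0.1,"z":0,"rx":0,"ry":0,"rz":0,"fingers":0},
    {"x":0.65,"y":0.11,"z":0,"rx":0,"ry":0,"rz":0,"fingers":0},
    {"x":0.65,"y":0.11,"z":0,"rx":0,"ry":0,"rz":0,"fingers":0},
  ],
)

```text
time_s: 11.73
eef_pos: [0.435, -0.0968, 0.1519]
orientation: [-1.56, 1.401, 0.106]
contact_force: [-0.5, 0.0, -0.3]
grip_width: 0.006
```

```bash
python3 - <<'E'
from go import *
togo([-.122,0,.09],np.radians(10))
import cv2
a=bot.snapshot('side')[130:390,230:490,::-1]
cv2.imwrite('pics/z7.png',cv2.convertScaleAbs(cv2.resize(a,(600,600),interpolation=2),alpha=1.6))
E
```

```text
t 11.73 pos [ 0.435  -0.0968  0.1519] bal -0.1266 0.0007 F [-0.53  0.05 -0.26] g 0.01
world tgt [ 0.4397 -0.0971  0.09  ] shift [ 0.618  0.059 -0.008]
turn 1 [ 0.002  0.004 -0.009]
turn -1 [-5.998  0.014  0.006]
axes x [ 0.168  0.018 -0.986] y [-0.981 -0.093 -0.169] z [-0.095  0.995  0.002] j [-0.43  0.01  0.54  2.3  -0.07  0.66  1.84]
```

View pics/z7.png

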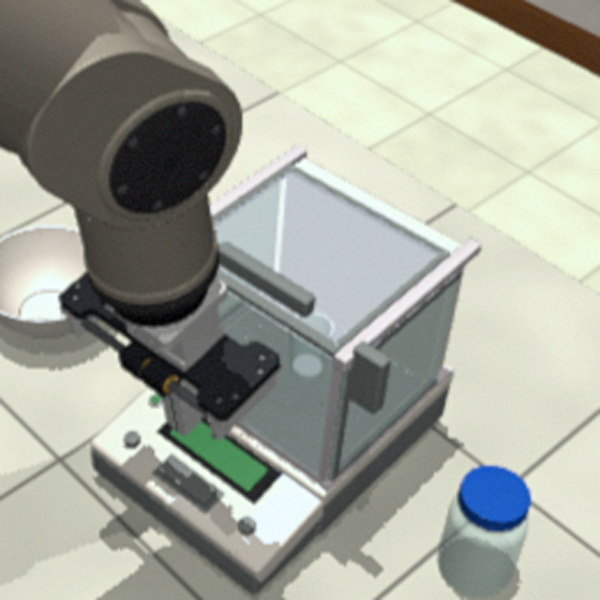

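Request:
carry_out(
  deltas=[
    {"x":0.12,"y":0.03,"z":0,"rx":0,"ry":0,"rz":0,"fingers":0},
    {"x":0.25,"y":0.05,"z":0,"rx":0,"ry":0,"rz":0,"fingers":0},
    {"x":0.4,"y":0.06,"z":0,"rx":0,"ry":0,"rz":0,"fingers":0},
    {"x":0.5,"y":0.06,"z":0,"rx":0,"ry":0,"rz":0,"fingers":0},
    {"x":0.57,"y":0.06,"z":0,"rx":0,"ry":0,"rz":0,"fingers":0},
    {"x":0.57,"y":0.06,"z":0,"rx":0,"ry":0,"rz":0,"fingers":0},
  ],
)

```text
time_s: 12.28
eef_pos: [0.4394, -0.0963, 0.0955]
orientation: [-1.559, 1.401, 0.107]
contact_force: [-1.2, 0.5, -0.9]
grip_width: 0.005
```

```bash
python3 - <<'E'
from go import *
togo([-.1224,0,.075],np.radians(10))
import cv2
a=bot.snapshot('side')[230:390,240:400,::-1];b=bot.snapshot('top')[180:330,310:460,::-1]
cv2.imwrite('pics/z8.png',cv2.convertScaleAbs(cv2.hconcat([cv2.resize(a,(400,400)),cv2.resize(b,(400,400))]),alpha=1.6))
E
```

```text
t 12.28 pos [ 0.4394 -0.0963  0.0955] bal -0.1222 0.0007 F [-1.25  0.47 -0.92] g 0.0
world tgt [ 0.4393 -0.0971  0.075 ] shift [ 0.201  0.036 -0.008]
turn 1 [ 0.002  0.004 -0.009]
turn -1 [-5.998  0.014  0.007]
axes x [ 0.168  0.018 -0.986] y [-0.981 -0.093 -0.169] z [-0.095  0.995  0.002] j [-0.38  0.15  0.53  2.35 -0.24  0.51  2.  ]
```

View pics/z8.png

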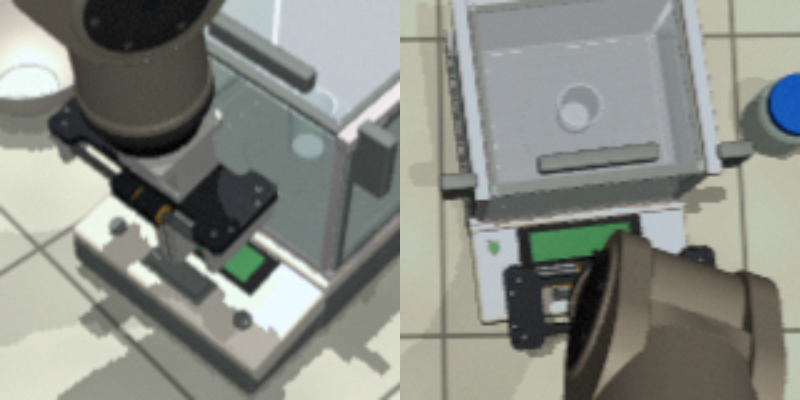

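In the top crop both grips sit level, at (460,187) and (735,152), and the cover is shut; the fingertip is above the tare key. I'll creep down on the key.

Request:
carry_out(
  deltas=[
    {"x":0.04,"y":0.02,"z":0,"rx":0,"ry":0,"rz":0,"fingers":0},
    {"x":0.08,"y":0.03,"z":0,"rx":0,"ry":0,"rz":0,"fingers":0},
    {"x":0.11,"y":0.03,"z":0,"rx":0,"ry":0,"rz":0,"fingers":0},
    {"x":0.14,"y":0.03,"z":0,"rx":0,"ry":0,"rz":0,"fingers":0},
    {"x":0.14,"y":0.03,"z":0,"rx":0,"ry":0,"rz":0,"fingers":0},
  ],
)

```text
time_s: 12.8
eef_pos: [0.4388, -0.0966, 0.0815]
orientation: [-1.559, 1.4, 0.106]
contact_force: [-0.2, -0.5, 0.8]
grip_width: 0.006
```

Request:
carry_out(
  deltas=[
    {"x":0.02,"y":0,"z":0,"rx":0,"ry":0,"rz":0,"fingers":0},
    {"x":0.04,"y":0,"z":0,"rx":0,"ry":0,"rz":0,"fingers":0},
  ],
)

```text
time_s: 12.97
eef_pos: [0.4396, -0.0965, 0.0775]
orientation: [-1.559, 1.4, 0.106]
contact_force: [0.4, 0.4, 0.7]
grip_width: 0.003
```

Request:
carry_out(
  deltas=[
    {"x":0.01,"y":0,"z":0,"rx":0,"ry":0,"rz":0,"fingers":0},
    {"x":0.02,"y":0,"z":0,"rx":0,"ry":0,"rz":0,"fingers":0},
  ],
)

```text
time_s: 13.13
eef_pos: [0.4399, -0.0965, 0.0753]
orientation: [-1.559, 1.4, 0.106]
contact_force: [-0.7, 0.3, 0.9]
grip_width: 0.007
```

```bash
python3 - <<'E'
from go import *
togo([-.1224,0,.075],np.radians(10))
E
```

```text
t 13.13 pos [ 0.4399 -0.0965  0.0753] bal -0.1218 0.0006 F [-0.71  0.31  0.92] g 0.01
world tgt [ 0.4393 -0.0971  0.075 ] shift [ 0.002  0.007 -0.006]
turn 1 [ 0.001  0.004 -0.008]
turn -1 [-5.999  0.012  0.006]
axes x [ 0.169  0.018 -0.986] y [-0.981 -0.093 -0.17 ] z [-0.095  0.996  0.002] j [-0.35  0.2   0.5   2.36 -0.31  0.46  2.07]
```

Request:
carry_out(
  deltas=[
    {"x":0.01,"y":0,"z":0,"rx":0,"ry":0,"rz":0,"fingers":0},
    {"x":0.02,"y":0,"z":0,"rx":0,"ry":0,"rz":0,"fingers":0},
    {"x":0.02,"y":0,"z":0,"rx":0,"ry":0,"rz":0,"fingers":0},
  ],
)

```text
time_s: 13.38
eef_pos: [0.4403, -0.0965, 0.0733]
orientation: [-1.56, 1.4, 0.106]
contact_force: [-1.1, 1.5, 2.3]
grip_width: 0.005
```

Request:
carry_out(
  deltas=[
    {"x":0.01,"y":0,"z":0,"rx":0,"ry":0,"rz":0,"fingers":0},
    {"x":0.015,"y":0,"z":0,"rx":0,"ry":0,"rz":0,"fingers":0},
    {"x":0.015,"y":0,"z":0,"rx":0,"ry":0,"rz":0,"fingers":0},
  ],
)

```text
time_s: 13.63
eef_pos: [0.4405, -0.0964, 0.0718]
orientation: [-1.559, 1.4, 0.106]
contact_force: [-1.5, 0.3, 3.8]
grip_width: 0.008
```

Request:
carry_out(
  deltas=[
    {"x":0.005,"y":0,"z":0,"rx":0,"ry":0,"rz":0,"fingers":0},
    {"x":0.008,"y":0,"z":0,"rx":0,"ry":0,"rz":0,"fingers":0},
    {"x":0.008,"y":0,"z":0,"rx":0,"ry":0,"rz":0,"fingers":0},
  ],
)

```text
time_s: 13.88
eef_pos: [0.4407, -0.0964, 0.0713]
orientation: [-1.556, 1.4, 0.109]
contact_force: [-7.5, 0.1, 20.0]
grip_width: 0.006
```

The key is at its stop, so it was fully pressed. I'll release it and withdraw along the tool axis.

Request:
carry_out(
  deltas=[
    {"x":-0.02,"y":0,"z":0,"rx":0,"ry":0,"rz":0,"fingers":0},
    {"x":-0.05,"y":0,"z":0,"rx":0,"ry":0,"rz":0,"fingers":0},
    {"x":-0.15,"y":0,"z":0,"rx":0,"ry":0,"rz":0,"fingers":0},
    {"x":-0.35,"y":0,"z":0,"rx":0,"ry":0,"rz":0,"fingers":0},
    {"x":-0.6,"y":0,"z":0,"rx":0,"ry":0,"rz":0,"fingers":0},
    {"x":-0.85,"y":0,"z":0,"rx":0,"ry":0,"rz":0,"fingers":0},
    {"x":-1.0,"y":0,"z":0,"rx":0,"ry":0,"rz":0,"fingers":0},
    {"x":-1.0,"y":0,"z":0,"rx":0,"ry":0,"rz":0,"fingers":0},
  ],
)

```text
time_s: 14.55
eef_pos: [0.4249, -0.0984, 0.1727]
orientation: [-1.553, 1.395, 0.112]
contact_force: [-0.6, -1.2, -0.5]
grip_width: 0.002
```

```bash
python3 - <<'E'
from go import *
import cv2
st()
a=bot.snapshot('side')[130:390,230:490,::-1];b=bot.snapshot('top')[130:330,300:500,::-1]
cv2.imwrite('pics/z9.png',cv2.convertScaleAbs(cv2.hconcat([cv2.resize(a,(400,400)),cv2.resize(b,(400,400))]),alpha=1.6))
E
```

```text
t 14.55 pos [ 0.4249 -0.0984  0.1727] bal -0.1368 0.0001 F [-0.57 -1.19 -0.48] g 0.0
```

View pics/z9.png

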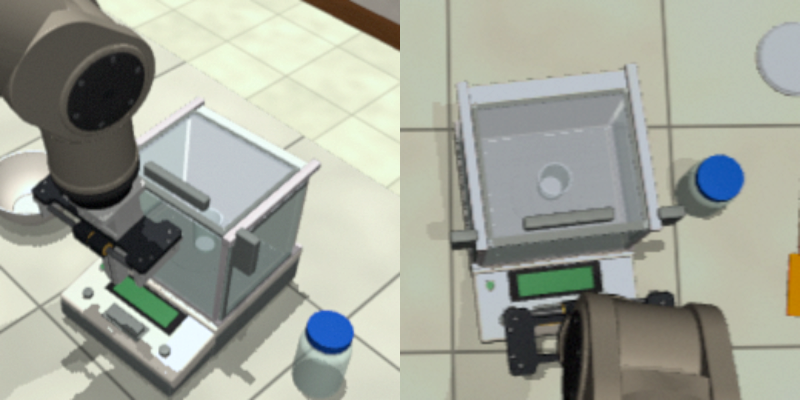

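In this picture the left grip is at (463,238) and the right at (670,214), the cover grip is at (570,217), and the beaker stands on the pan. I'll check these numerically.

```bash
python3 - <<'E'
from fit import *
v=[0.56115,-0.08563,0.0938]
for k,p in dict(lg=(-.035,.117,.25),rg=(-.035,-.117,.25),cg=(-.03,0,.26)).items():
    q=proj('top',b2w(v,p)); print(k,(400+(q[0]-300)*2).round(1),((q[1]-130)*2).round(1))
q=proj('top',b2w(v,(-.025,.117,.25)));print('lg +10mm',((q[1]-130)*2).round(1))
E
```

```text
lg 462.3 233.2
rg 672.6 210.7
cg 568.4 215.9
lg +10mm 224.3
```

```bash
python3 -c "
from cell import bot
print(bot.sign_off())"
```

```text
the job is handed in; nothing more can be done
None
```

I shut the left door and the top cover, then pressed the tare key and let it go. I handed the job in at about 15 s of robot time, well under the 54 s limit.

- **Left door:** I pushed it by its grip and finished at about 12 mm/s. The force stepped from about 1.5 N to about 12 N at the stop, within 0.5 mm of where I expected it.
- **Top cover:** I shut it the same way. It stopped with about 15 N, roughly 1 mm before the expected point and no further movement under a small extra push. I put that gap down to my pose fit, which is good to about 2 mm.
- **Tare key:** I pressed it square to the panel after both were shut. The force rose to about 4 N, then to 20 N when it reached its stop. I then let it go and drew the arm back about 100 mm.

**Last checks:** In the final pictures all three grips sit within about 2 pixels of their shut positions. The beaker is on the pan, and the jar and bowl show no sign of having been touched. The arm is clear of everything, and its force reading is near zero. I had no direct reading of the door, cover or key values, and the final pictures show only the edge of the spatula.

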